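# Seat the sample carousel on the rotary stage

## Robot

A 6-joint arm with a two-finger parallel gripper is mounted at the origin on the work surface. World frame = base frame: x ahead of the robot, y to its left, z up, the work surface at z = 0. Lengths are in m, angles in rad, forces in N, time in s.
With the tool pointing down it reaches from about 0.275 to 0.775 m from the base axis. Payload 14.6 kg.
Tool frame: the origin (TCP) lies at the very end of the fingers, on their centre line; the grasp point (between the pads) lies 19 mm behind it; z points along the fingers, y is the line along which they close (so a half turn about z gives the same grasp; the last joint's range is limited). The gripper opens to 85 mm and grips with 20 to 120 N. Pads are 22 mm wide; open, the fingers measure 114 mm over their backs; the gripper's body (76 mm by 85 mm) begins 54 mm behind the grasp point. The pads swing forward as they close: fully open they stand 13 mm farther back than shut.
Start: joints at [1.146, 0.263, -0.048, 1.259, 0, 1.415], TCP at [0.14, 0.506, 0.205] pointing down, gripper open.
Joint ranges: [-2.65, 2.65], [-0.89, 1.7], [-1.18, 1.37], [-2.13, 2.11], [-1.35, 1.29], [-3.14, 3.14]. Speed limits (rad/s): [1.89, 1.89, 2.57, 2.79, 3.14, 3.14].

## Interface

Orientations are given as a unit quaternion [x, y, z, w].
In Python, from plant import bot gives the robot as it stands. The module is installed in compiled form; this text tells all that it offers.
- The arm moves only by the shell command python3 -m handwheel 'ROWS' [FORCE]. ROWS is JSON, a list of rows, each an object of numbers: "tx", "ty", "tz": the shift along the tool's x, y, z in mm; "wx", "wy", "wz": the turn, a rotation vector about the tool's x, y, z in degrees; "gripper": the opening, from 0 (shut) to 1 (fully open). In form: [{"tx": .., "ty": .., "tz": .., "wx": .., "wy": .., "wz": .., "gripper": ..}, ...]. A call has 1 to 20 rows; each row shifts and turns the commanded pose from where the row before left it, along the tool's axes as they then stand; what a row does not reach is not made up. A row lasts 1/10 s, in which the tool goes at most 50 mm and 8.59 degrees, less where a joint would pass 70% of its speed; a pose out of reach is approached as far as the arm can. A call with a gripper value outside its range is refused whole. The fingers move at their own pace and stop on an object; FORCE is the grip in N (left out, the last holds). Time passes only in rows, so rows that do not move let the fingers close. It gives the time, the measured TCP pose, the force, the opening and the grip force at its end, in the units of the state.
- bot.state(): the state, without advancing time (a new reading comes with each control period).
- bot.camera(name): name is "scene" or "top"; returns a dict with "img" (480x640x3 uint8, red, green, blue), "z_map" (480x640 float32, m along the optical axis (not along the pixel's ray), 0 where there is no reading), "fov_y" (degrees; the focal length in pixels is half the picture's height over the tangent of half this angle, whatever the lens; pixels are square), "cx", "cy" (the principal point, pixels), "dist" ([k1, k2, p1, p2, k3] as OpenCV has them; the pictures are not rectified), "extrinsics" (4x4, takes a point from camera to world coordinates). Camera axes: x right, y down, z forward; pixel columns grow to the right and rows downward; lengths in m; the calibration is good to about 2 mm. A picture is of the moment at which its call begins.
- bot.close_job(): hands the job in; it is judged then, once.
The state is a dict: "t": time; "joints": joint angles; "joint_velocities": joint speeds; "effort": joint torques, N m; "eef_pos": TCP position; "ee_rot": TCP orientation; "ft_force": force on the tool from outside, world axes, zero at the start; "torque": the same for the moment, N m; "grip_width": finger opening in m; "grip_force": force on a finger pad.
Only numpy, scipy, OpenCV 4.12 (cv2) and the standard library are available. Lean on these libraries where they do the work, as an engineer would, in place of code of your own. Each camera call takes 0.05 s, during which the arm holds its last target. There are 200 camera calls.

## Task

Take the slotted sample carousel with the blue handle from the sloped wooden rest and lower it over the steel spindle of the grey rotary stage, with the brass pin in any one of its slots, so that it lies fully home, flat on the black disc, and let go of it. Do not drop it onto the stage from above, and leave the hand microscope, the jar and the tray of samples where they stand.

Things in the scene. Friction and masses are not known exactly. Their poses are not given: they have to be found in the camera images.
- carousel: Aluminium disc 149 mm across, 10 mm thick, 0.3 to 0.55 kg, with six sample buttons (7 mm high) and a dark hub (radius 21 mm, to 66 mm above the underside) topped by a blue bar handle. Origin: centre of the underside; z: the disc's normal, towards the handle; x: along the bar. It starts flat on the rest's slope, against the lip, z tilted 30 degrees from vertical, the bar running along the slope (x downhill).
- handle (a point): Centre of the blue bar handle: 60 mm long (along the carousel's x), 16 mm thick (along its y), 30 mm high (66 to 96 mm above the carousel's underside). Axes as the carousel's.
- bore (a point): Mouth of the hub's blind bore, in the centre of the carousel's underside: 22 mm across, 60 mm deep, along the carousel's z. It fits the spindle.
- slot (a point): One of the carousel's six equal radial slots, cut through the disc between the samples and open at the rim: 13 mm wide, from 36 mm radius outwards, at 30, 90, 150, 210, 270 and 330 degrees from the carousel's x. This point is at the underside, 56 mm from the axis, at 30 degrees.
- rest: Fixed wooden rest, foot 130 x 150 mm, with a 30 degree slope (160 x 130 mm, top edge 115 mm high) that descends towards its own +x, roughly away from the robot, to a lip 12 mm high along the low edge. Origin: centre of the underside, on the table. The rest and the stage may swap sides.
- stage: Fixed grey rotary stage, 160 x 160 mm, with a black drive disc of 67 mm radius on top, its face 60 mm above the table. Origin: centre of the underside. The disc is stiffly geared (3 N m to turn it) and parked at an arbitrary angle, which is not reported and has nothing to do with the stage's own axes.
- seat (a point): Centre of the drive disc's top face, where the carousel's origin must come. On the disc stands a brass pin, 8 mm thick, 15 mm high, 56 mm from this point, in an unreported direction: find it by sight, or turn the carousel on the spindle (60 degrees at most) until a slot drops over it. While the pin is not under a slot, the carousel rides 10 to 15 mm too high, a little tilted.
- spindle_tip (a point): Tip of the steel spindle that rises from the middle of the drive disc: 20 mm in diameter, 55 mm high, the last 7 mm tapered to 10 mm. This point is its top centre.
- handscope: Bystander: black hand-held microscope standing upright, 44 mm wide, 110 mm high. Origin: centre of its foot.
- resin: Bystander: amber jar, 60 mm wide, 80 mm high. Origin: centre of its underside.
- mount_tray: Bystander: open wooden tray, 140 x 100 x 30 mm, with sample mounts. Origin: centre of its underside.
Not all that is in view belongs to the job. Leave any green or purple look-alike of the stage alone.

How it is judged:
On the way, in this order (a step that is already met when the one before it is completed fails the run):
1. the carousel is over the spindle, level, held clear of the rest (horizontal distance between carousel and seat below 0.02 m and angle between carousel's own z axis and vertical below 0.2 rad and z of carousel in the frame of seat above 0.008 m), for 0.1 s.
2. the carousel is fully home on the stage (horizontal distance between carousel and seat below 0.004 m and z of carousel in the frame of seat below 0.003 m and angle between carousel's own z axis and vertical below 0.05 rad), for 0.2 s.
At the end, for the whole second after the job is handed in: The carousel lies at rest on the drive disc with the pin in a slot: its underside within 3 mm of the disc's top, its centre within 4 mm of the spindle's axis, tilted less than 0.05 rad (all of step 2 and z of carousel in the frame of seat above -0.003 m and linear speed of carousel below 0.02 m/s); the robot touches nothing.
It fails at once if the carousel is dropped onto the stage (faster than 0.8 m/s within 30 mm of the spindle's axis) (horizontal distance between carousel and seat below 0.03 m and linear speed of carousel above 0.8 m/s).
It fails at once if the hand microscope is moved by more than 20 mm or toppled (distance of handscope from where it was at the start of the episode above 0.02 m or angle between handscope's own z axis and vertical above 0.4 rad).
It fails at once if the jar is moved by more than 20 mm or toppled (distance of resin from where it was at the start of the episode above 0.02 m or angle between resin's own z axis and vertical above 0.4 rad).
It fails at once if the tray is moved by more than 20 mm (distance of mount_tray from where it was at the start of the episode above 0.02 m).
It also fails if it takes over 64 s, if anything falls off the work surface, if the arm or the gripper's body presses on something with over 40 N, if the wrist force passes 120 N, or if a joint passes its speed limit or range.

## Working session

There is one attempt and no reset: what is moved stays moved. The work goes in short steps, Python scripts to look and compute and a shell command to move; the robot and the scene stay as the last step left them, time stands still between calls to the robot, and variables do not carry over. Pictures are saved under pics/ and viewed, at most 10 in all, crops included, and the job is handed in when it is done.

```bash
mkdir -p pics; cat > h.py <<'E'
import numpy as np, cv2, pickle
from plant import bot
def grab(n):
    c=bot.camera(n); pickle.dump(c,open(f'{n}.pkl','wb')); return c
def load(n): return pickle.load(open(f'{n}.pkl','rb'))
def K(c):
    h=c['img'].shape[0]; f=h/2/np.tan(np.radians(c['fov_y'])/2)
    return np.array([[f,0,c['cx']],[0,f,c['cy']],[0,0,1.]])
def rays(c,px):
    n=cv2.undistortPoints(np.array(px,float).reshape(-1,1,2),K(c),np.array(c['dist'],float)).reshape(-1,2)
    return np.c_[n,np.ones(len(n))]
def on_plane(c,px,z):
    E=np.array(c['extrinsics']); d=rays(c,px)@E[:3,:3].T; o=E[:3,3]
    return o+d*((z-o[2])/d[:,2])[:,None]
def deproj(c,px):
    E=np.array(c['extrinsics']); p=np.array(px,int).reshape(-1,2)
    z=c['z_map'][p[:,1],p[:,0]]
    return (rays(c,p)*z[:,None])@E[:3,:3].T+E[:3,3]
def cloud(c):
    v,u=np.nonzero(c['z_map']>0); return np.c_[u,v],deproj(c,np.c_[u,v])
E
python3 - <<'E'
from h import *
for n in('scene','top'):
    c=grab(n); cv2.imwrite(f'pics/{n}0.png',c['img'][:,:,::-1]); print(n,c['fov_y'],c['dist'],np.round(c['extrinsics'],3).tolist())
print(bot.state())
E
```

```text
scene 57.6866912106316 [0.03022076 0.         0.         0.         0.        ] [[0.228, 0.503, -0.834, 1.445], [0.974, -0.125, 0.191, -0.364], [-0.008, -0.856, -0.518, 0.705], [0.0, 0.0, 0.0, 1.0]]
top 50.441922303002634 [-0.08687046  0.          0.          0.          0.        ] [[-0.012, -0.998, 0.062, 0.421], [-1.0, 0.012, 0.005, -0.158], [-0.005, -0.061, -0.998, 1.333], [0.0, 0.0, 0.0, 1.0]]
{'t': 0.1, 'joints': array([ 1.14567981e+00,  2.63507443e-01, -4.88157344e-02,  1.25941037e+00,
        4.11135871e-06,  1.41550889e+00]), 'joint_velocities': array([-0.00189149, -0.00245612,  0.0015873 , -0.00150651, -0.00084857,
       -0.00026927]), 'effort': array([ 2.77743071e-03, -6.38582110e+01,  3.85063362e+01,  1.00440040e-02,
       -2.16439253e-04,  1.08019117e-05]), 'eef_pos': array([0.13984233, 0.50577768, 0.20477762]), 'ee_rot': array([ 1.34505615e-01,  9.90912721e-01, -4.48426364e-04, -1.36060191e-04]), 'ft_force': array([-0.34052644,  0.65548439,  0.33246798]), 'torque': array([ 0.03414998,  0.00902907, -0.00567646]), 'grip_force': 0.0, 'grip_width': 0.08528035193278083}
```

View pics/scene0.png

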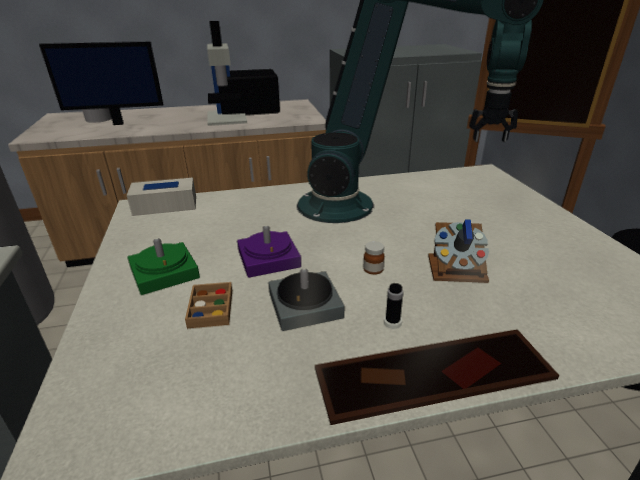

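View pics/top0.png

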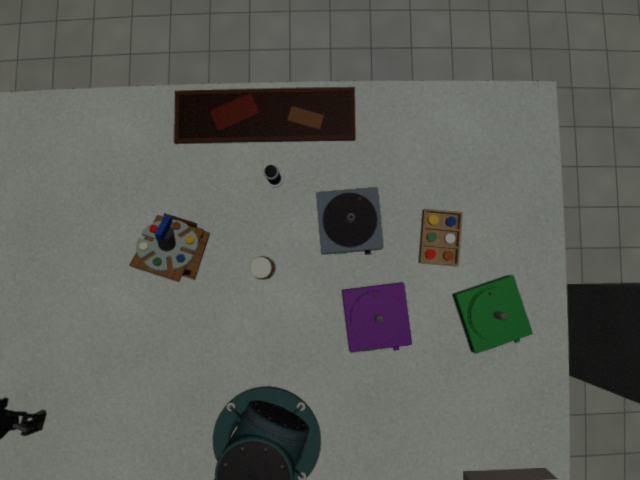

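Scene 0 and top 0: the carousel with the blue handle is on the rest at scene (463,243) / top (167,240). There are three stage candidates:
- grey: scene (306,298) / top (350,218)
- purple: scene (268,252) / top (378,317)
- green: scene (163,265) / top (493,313)

By the description I choose the grey one. The bystanders are the jar at top (262,267), the handscope at top (272,175) and the tray at top (440,237). Next I check the choice in one crop and measure.

```bash
python3 - <<'E'
from h import *
s,t=load('scene'),load('top')
def crop(c,u,v,r,S=300): return cv2.resize(c['img'][v-r:v+r,u-r:u+r,::-1],(S,S),interpolation=cv2.INTER_CUBIC)
a=np.hstack([crop(s,306,292,42,400),crop(t,350,219,40,400)]);
cv2.imwrite('pics/crop.png',np.clip(a*1.6,0,255).astype(np.uint8))
# cloud-based
for c,n,bx in((t,'top',None),(s,'scene',None)):
    px,P=cloud(c)
    rgb=c['img'][px[:,1],px[:,0]].astype(int)
    ws=(P[:,0]>.1)&(P[:,0]<.75)&(P[:,2]>-.05)
    tab=ws&(abs(P[:,2])<.02); print(n,'table z',np.median(P[tab,2]))
    # stage
    m=ws&(np.hypot(P[:,0]-.5,P[:,1]+.22)<.2)&(P[:,2]>.045)
    # blue handle
    b=ws&(rgb[:,2]>1.8*rgb[:,0])&(rgb[:,2]>1.5*rgb[:,1])&(rgb[:,2]>50)&(P[:,1]>0.05)&(P[:,2]>.12)
    Q=P[b]; print('blue',b.sum(),Q.mean(0),Q.min(0),Q.max(0),px[b].mean(0))
    if len(Q)>5:
        u,S,V=np.linalg.svd(Q-Q.mean(0)); print(V[0],S)
c=t
p=on_plane(c,[[350,217],[350,219]],.06);print('stage approx',p)
# dark disc in top
g=c['img'].astype(int).sum(2); m=np.zeros(g.shape,np.uint8); m[180:262,310:390]=((g<165)[180:262,310:390])*255
cs,_=cv2.findContours(m,cv2.RETR_EXTERNAL,cv2.CHAIN_APPROX_NONE); k=max(cs,key=cv2.contourArea)
w=on_plane(c,k.reshape(-1,2),.06)[:,:2]; (cx,cy),r=cv2.minEnclosingCircle(w.astype(np.float32)); print('disc top',cx,cy,r, cv2.fitEllipse(w.astype(np.float32)*1000))
# tip from depth both
for c,n,u,v in((t,'top',350,217),(s,'scene',305,272)):
    q=[[u+i,v+j] for i in range(-6,7) for j in range(-8,9)]
    P=deproj(c,q); P=P[P[:,2]>.085]; print(n,'spindle',len(P),P.mean(0) if len(P) else 0,P[:,2].max() if len(P) else 0)
# carousel disc plane from clouds of light grey disc: points around the handle base
px,P=cloud(t); near=(np.hypot(px[:,0]-165,px[:,1]-245)<36)
np.save('car.npy',np.c_[px[near],P[near]])
Q=P[near]; Q=Q[(Q[:,2]>.03)]
best=None; rng=np.random.default_rng(0)
for _ in range(500):
    a=Q[rng.choice(len(Q),3,False)]; nn=np.cross(a[1]-a[0],a[2]-a[0]); L=np.linalg.norm(nn)
    if L<1e-6: continue
    nn/=L; i=abs((Q-a[0])@nn)<.002
    if best is None or i.sum()>best.sum(): best=i
R=Q[best]; V=np.linalg.svd(R-R.mean(0))[2]; nn=V[2]*np.sign(V[2,2]); print('plane',best.sum(),len(Q),R.mean(0),nn,np.degrees(np.arccos(nn[2])),'azim',np.degrees(np.arctan2(nn[1],nn[0])))
E
```

```text
top table z 0.0006395049968324074
blue 142 [0.54747277 0.2224718  0.15976877] [0.51952008 0.2074914  0.14315511] [0.57321852 0.23611502 0.1779328 ] [162.31690141 225.19014085]
[-0.83077998  0.27218524  0.48550986] [0.21218021 0.05174214 0.02783458]
scene table z 0.0010824261272757152
blue 117 [0.55153576 0.22024258 0.15780141] [0.52466135 0.20748231 0.1365412 ] [0.57463871 0.23532123 0.17207094] [468.11111111 229.26495726]
[ 0.81383504 -0.28510176 -0.50634921] [0.18578989 0.04768003 0.02085053]
stage approx [[ 0.57239805 -0.22082433  0.06      ]
 [ 0.56734376 -0.22074518  0.06      ]]
disc top 0.5662755966186523 -0.2189955711364746 0.07045679539442062 ((566.336181640625, -219.3106689453125), (137.4015350341797, 138.14459228515625), 73.61468505859375)
top spindle 46 [ 0.56230413 -0.21844982  0.13579273] 1.3332279173249875
scene spindle 93 [ 0.59201819 -0.22300988  0.11462576] 0.7053749145201847
plane 843 3138 [0.50387166 0.2329399  0.08712664] [ 0.46580911 -0.15171024  0.87178316] 29.333480409607375 azim -18.040008607924985
```

View pics/crop.png

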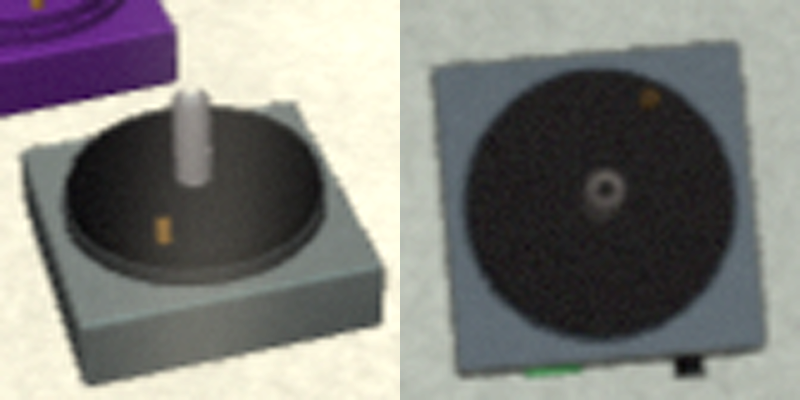

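The crop confirms the grey stage. The brass pin shows at crop scene (164,230) and top (650,98), which is top pixel (360,198.6). The spindle tip is at top pixel (351,217) and scene pixel (304.3,269.3).

```bash
cat >> h.py <<'E'
from scipy.spatial.transform import Rotation as Rn
def delta(pos,Rt,st=None):
    "from present TCP pose: turn (deg, tool axes), then shift (mm) in the axes after the turn, and before it"
    st=st or bot.state(); R0=Rn.from_quat(st['ee_rot']); Rt=Rn.from_matrix(Rt); d=(np.array(pos)-st['eef_pos'])*1000
    print('turn',np.round((R0.inv()*Rt).as_rotvec(degrees=True),2),'shift old axes',np.round(R0.inv().apply(d),1),'new axes',np.round(Rt.inv().apply(d),1))
E
python3 - <<'E'
from h import *
s,t=load('scene'),load('top')
# stage
print('tip top',on_plane(t,[[350.8,216.8]],.115),'scene',on_plane(s,[[304,269]],.115))
def brass(c,box):
    u0,v0,u1,v1=box; i=c['img'][v0:v1,u0:u1].astype(int); m=(i[:,:,0]>1.35*i[:,:,2])&(i[:,:,0]>i[:,:,1]*1.1)&(i[:,:,0]>60)
    v,u=np.nonzero(m); print(len(u)); return u.mean()+u0,v.mean()+v0,v.min()+v0
bt=brass(t,(330,190,370,245)); bs=brass(s,(285,285,325,318)); print(bt,bs)
print('pin top',on_plane(t,[bt[:2]],.073),'scene',on_plane(s,[bs[:2]],.0675))
# scene disc contour
g=s['img'].astype(int).sum(2)
# carousel
a=np.radians(-18)
for c,n in((t,'top'),(s,'scene')):
    px,P=cloud(c); rgb=c['img'][px[:,1],px[:,0]].astype(int)
    b=(rgb[:,2]>1.8*rgb[:,0])&(rgb[:,2]>1.5*rgb[:,1])&(rgb[:,2]>40)&(P[:,1]>.1)&(P[:,1]<.3)&(P[:,2]>.12)&(P[:,0]<.7)&(P[:,0]>.4)
    Q=P[b]
    for az in(-18,):
        a=np.radians(az); ca,sa=np.cos(a),np.sin(a); th=np.radians(30)
        X=np.array([np.cos(th)*ca,np.cos(th)*sa,-np.sin(th)]);Y=np.array([-sa,ca,0]);Z=np.cross(X,Y)
        L=Q@np.c_[X,Y,Z]; lo,hi=np.percentile(L,2,axis=0),np.percentile(L,98,axis=0)
        print(n,'lo',lo.round(4),'hi',hi.round(4),'ext',(hi-lo).round(4))
        top=L[L[:,2]>hi[2]-.006]; print(' topface ctr',np.median(top,0),len(top),'yaw of pts',np.degrees(np.polyfit(top[:,0],top[:,1],1)[0]))
    # disc plane
    near=(abs(P[:,0]-.5)<.1)&(abs(P[:,1]-.235)<.09)
    W=P[near]@np.c_[X,Y,Z]; h=np.histogram(W[:,2],bins=np.arange(.25,.5,.002)); o=np.argsort(h[0])[-4:]; print(' normal peaks',[(round(h[1][i],3),h[0][i]) for i in o])
    # light disc pixels rim: points at upper face level
    lev=h[1][o[-1]]+.001; f=abs(W[:,2]-lev)<.003; D=W[f]
    (cx,cy),r=cv2.minEnclosingCircle(D[:,:2].astype(np.float32)); print(' disc',cx,cy,r,np.percentile(D,[1,99],axis=0).round(4).tolist())
    print(' frame Xc Yc from handle')
E
```

```text
tip top [[ 0.56632044 -0.22005631  0.115     ]] scene [[ 0.56935718 -0.21993652  0.115     ]]
0<stdin>:7: RuntimeWarning: Mean of empty slice.
  ret = ret.dtype.type(ret / rcount)
Traceback (most recent call last):
ValueError: zero-size array to reduction operation minimum which has no identity
```

```bash
python3 - <<'E'
from h import *
s,t=load('scene'),load('top')
def brass(c,box):
    u0,v0,u1,v1=box; i=c['img'][v0:v1,u0:u1].astype(int); m=(i[:,:,0]>i[:,:,2]+18)&(i[:,:,0]>i[:,:,1]+6)
    v,u=np.nonzero(m); print(len(u),u.min()+u0,u.max()+u0); return u.mean()+u0,v.mean()+v0
bt=brass(t,(330,190,370,245)); bs=brass(s,(285,285,325,318)); print(bt,bs)
for p in (on_plane(t,[bt],.073)[0],on_plane(s,[bs],.0675)[0]):
    d=p[:2]-[.5668,-.2197]; print('pin',p,np.hypot(*d),np.degrees(np.arctan2(d[1],d[0])))
az=-18;a=np.radians(az); ca,sa=np.cos(a),np.sin(a); th=np.radians(30)
X=np.array([np.cos(th)*ca,np.cos(th)*sa,-np.sin(th)]);Y=np.array([-sa,ca,0]);Z=np.cross(X,Y); B=np.c_[X,Y,Z]
for c,n in((t,'top'),(s,'scene')):
    px,P=cloud(c); rgb=c['img'][px[:,1],px[:,0]].astype(int)
    reg=(abs(P[:,0]-.52)<.13)&(abs(P[:,1]-.235)<.11)
    px,P,rgb=px[reg],P[reg],rgb[reg]
    b=(rgb[:,2]>1.8*rgb[:,0])&(rgb[:,2]>1.5*rgb[:,1])&(rgb[:,2]>40)&(P[:,2]>.12)
    L=P[b]@B; lo,hi=np.percentile(L,[2,98],axis=0)
    print(n,b.sum(),'lo',lo.round(4),'hi',hi.round(4),'ext',(hi-lo).round(4))
    tp=L[L[:,2]>hi[2]-.006]; print(' topface ctr',np.median(tp,0).round(4),len(tp),'yaw',np.degrees(np.polyfit(tp[:,0],tp[:,1],1)[0]))
    W=P@B; h,e=np.histogram(W[:,2],bins=np.arange(.2,.5,.002)); o=np.argsort(h)[-5:]; print(' peaks',[(round(e[i],3),int(h[i])) for i in o])
    for lev in (hi[2]-.086,):
        f=abs(W[:,2]-lev)<.004; D=W[f]; print(' disc level',lev,np.median(D[:,2]),np.percentile(D[:,:2],[1,99],axis=0).round(4).tolist(), np.percentile(D[:,:2],[1,99],axis=0).mean(0))
print('B',B.round(4).tolist())
E
```

```text
7 359 361
15 297 299
(np.float64(359.7142857142857), np.float64(198.0)) (np.float64(298.0), np.float64(298.0))
pin [ 0.61825082 -0.24518135  0.073     ] 0.05741503282447108 -26.34721194976727
pin [ 0.61824974 -0.24538744  0.0675    ] 0.05750582731977267 -26.53169265794687
top 167 lo [0.2829 0.3736 0.3428] hi [0.3416 0.3879 0.3684] ext [0.0587 0.0143 0.0256]
 topface ctr [0.3122 0.3805 0.3647] 126 yaw -0.006813299284765077
 peaks [(np.float64(0.266), 305), (np.float64(0.268), 351), (np.float64(0.28), 387), (np.float64(0.276), 424), (np.float64(0.278), 507)]
 disc level 0.28244667187054284 0.28092451997792917 [[0.2414, 0.3137], [0.4931, 0.4483]] [0.36729511 0.38098726]
scene 125 lo [0.2872 0.3723 0.3577] hi [0.3437 0.3872 0.3681] ext [0.0565 0.0149 0.0104]
 topface ctr [0.3151 0.3798 0.365 ] 110 yaw -0.7623413478929171
 peaks [(np.float64(0.27), 227), (np.float64(0.268), 254), (np.float64(0.276), 299), (np.float64(0.28), 345), (np.float64(0.278), 442)]
 disc level 0.28212416745456137 0.2806827610552197 [[0.2482, 0.3132], [0.4895, 0.4493]] [0.36883268 0.38120905]
B [[0.8236, 0.309, 0.4755], [-0.2676, 0.9511, -0.1545], [-0.5, 0.0, 0.866]]
```

```bash
cat >> h.py <<'E'
def car(az,th):
    a,t=np.radians([az,th]); X=np.array([np.cos(t)*np.cos(a),np.cos(t)*np.sin(a),-np.sin(t)]);Y=np.array([-np.sin(a),np.cos(a),0]); return np.c_[X,Y,np.cross(X,Y)]
def tool(az,th): return car(az,th)*np.array([-1,1,-1])
G=car(-18,30)@[.3137,.3802,.339]; SEAT=np.array([.5668,-.2197,.06])
E
python3 - <<'E'
from h import *
print('G',G); 
delta(G+car(-18,30)[:,2]*.09,tool(-18,30)); delta(G,tool(-18,30))
E
```

```text
G [0.53706793 0.22526199 0.13673261]
turn [-0.72 29.99  2.47] shift old axes [-502.6 -166.5   -9.8] new axes [-436.3 -144.  -263.3]
turn [-0.72 29.99  2.47] shift old axes [-457.6 -164.4   68.1] new axes [-436.3 -144.  -173.3]
```

```bash
python3 -m handwheel '[{"tz":-40,"gripper":1},{"tz":-40},{"tx":-36,"ty":-12},{"tx":-36,"ty":-12},{"tx":-36,"ty":-12},{"tx":-36,"ty":-12},{"tx":-36,"ty":-12},{"tx":-36,"ty":-12},{"tx":-36,"ty":-12},{"tx":-36,"ty":-12},{"tx":-36,"ty":-12},{"tx":-36,"ty":-12},{"tx":-36,"ty":-12},{"tx":-36,"ty":-12},{"tx":-36,"ty":-12},{"tx":-36,"ty":-12}]' && python3 -m handwheel '[{"wy":6,"wz":0.5},{"wy":6,"wz":0.5},{"wy":6,"wz":0.5},{"wy":6,"wz":0.5},{"wy":6,"wz":0.5},{},{}]' && python3 -c "
from h import *
delta(G+car(-18,30)[:,2]*.03,tool(-18,30)); delta(G,tool(-18,30)); print(bot.state()['joints'])"
```

```text
validation failed for argument at $[0]...
```

```bash
python3 -m handwheel '[{"tx":0,"ty":0,"tz":-40,"wx":0,"wy":0,"wz":0,"gripper":1}]'; python3 -m handwheel '[{"tx":0,"ty":0,"tz":-40,"wx":0,"wy":0,"wz":0,"gripper":1},{"tx":-36,"ty":-12,"tz":0,"wx":0,"wy":0,"wz":0,"gripper":1},{"tx":-36,"ty":-12,"tz":0,"wx":0,"wy":0,"wz":0,"gripper":1},{"tx":-36,"ty":-12,"tz":0,"wx":0,"wy":0,"wz":0,"gripper":1},{"tx":-36,"ty":-12,"tz":0,"wx":0,"wy":0,"wz":0,"gripper":1},{"tx":-36,"ty":-12,"tz":0,"wx":0,"wy":0,"wz":0,"gripper":1},{"tx":-36,"ty":-12,"tz":0,"wx":0,"wy":0,"wz":0,"gripper":1},{"tx":-36,"ty":-12,"tz":0,"wx":0,"wy":0,"wz":0,"gripper":1},{"tx":-36,"ty":-12,"tz":0,"wx":0,"wy":0,"wz":0,"gripper":1},{"tx":-36,"ty":-12,"tz":0,"wx":0,"wy":0,"wz":0,"gripper":1},{"tx":-36,"ty":-12,"tz":0,"wx":0,"wy":0,"wz":0,"gripper":1},{"tx":-36,"ty":-12,"tz":0,"wx":0,"wy":0,"wz":0,"gripper":1},{"tx":-36,"ty":-12,"tz":0,"wx":0,"wy":0,"wz":0,"gripper":1},{"tx":-36,"ty":-12,"tz":0,"wx":0,"wy":0,"wz":0,"gripper":1},{"tx":-36,"ty":-12,"tz":0,"wx":0,"wy":0,"wz":0,"gripper":1}]'
```

```text
t: 0.2
eef_pos: [0.1389, 0.5037, 0.2415]
ee_rot: [0.135, 0.991, -0.004, -0.001]
ft_force: [0.3, 0.5, -0.6]
grip_width: 0.0852
grip_force: 0.0
t: 1.7
eef_pos: [0.582, 0.2086, 0.2849]
ee_rot: [0.135, 0.991, -0.0, -0.0]
ft_force: [0.3, 0.2, -0.0]
grip_width: 0.0853
grip_force: 0.0
```

```bash
python3 -m handwheel '[{"tx":0,"ty":0,"tz":0,"wx":0,"wy":6,"wz":0.5,"gripper":1},{"tx":0,"ty":0,"tz":0,"wx":0,"wy":6,"wz":0.5,"gripper":1},{"tx":0,"ty":0,"tz":0,"wx":0,"wy":6,"wz":0.5,"gripper":1},{"tx":0,"ty":0,"tz":0,"wx":0,"wy":6,"wz":0.5,"gripper":1},{"tx":0,"ty":0,"tz":0,"wx":0,"wy":6,"wz":0.5,"gripper":1},{"tx":0,"ty":0,"tz":0,"wx":0,"wy":0,"wz":0,"gripper":1},{"tx":0,"ty":0,"tz":0,"wx":0,"wy":0,"wz":0,"gripper":1}]' && python3 -c "
from h import *
delta(G+car(-18,30)[:,2]*.03,tool(-18,30)); delta(G,tool(-18,30)); print(bot.state()['joints'])"
```

```text
t: 2.4
eef_pos: [0.5566, 0.2063, 0.2581]
ee_rot: [0.154, 0.958, 0.041, -0.24]
ft_force: [0.2, 0.9, 1.2]
grip_width: 0.0853
grip_force: 0.0
turn [ 0.37  1.77 -0.16] shift old axes [-36.7  11.6  88.6] new axes [-39.5  12.   87.4]
turn [ 0.37  1.77 -0.16] shift old axes [-35.8  11.4 118.6] new axes [-39.5  12.  117.4]
[0.11031955 0.77351018 0.85958828 2.10949358 0.20201242 0.38230698]
```

Joint 4 is at its limit at this tilt. The pads close on the bar's side faces, so a pitch mismatch about the closing axis does no harm. I'll grasp with a 20° tool tilt instead.

```bash
cat >> h.py <<'E'
G=car(-18,30)@[.3137,.3802,.340]; N=car(-18,30)[:,2]
E
python3 -m handwheel '[{"tx":0,"ty":0,"tz":0,"wx":0,"wy":-4,"wz":0,"gripper":1},{"tx":0,"ty":0,"tz":0,"wx":0,"wy":-4,"wz":0,"gripper":1},{"tx":0,"ty":0,"tz":0,"wx":0,"wy":0,"wz":0,"gripper":1},{"tx":0,"ty":0,"tz":0,"wx":0,"wy":0,"wz":0,"gripper":1}]' && python3 -c "
from h import *
delta(G+N*.05,tool(-18,20)); delta(G,tool(-18,20)); print(bot.state()['joints'])"
```

```text
t: 2.8
eef_pos: [0.5561, 0.2069, 0.2599]
ee_rot: [0.156, 0.972, 0.031, -0.173]
ft_force: [0.3, -0.3, 0.2]
grip_width: 0.0853
grip_force: 0.0
turn [ 0.42 -0.18 -0.12] shift old axes [-28.9  11.1  73.7] new axes [-28.7  11.6  73.7]
turn [ 0.42 -0.18 -0.12] shift old axes [-20.4  10.7 122.9] new axes [-20.   11.6 122.9]
[0.13536821 0.6455678  0.67263814 1.91454176 0.15716889 0.42772206]
```

```bash
python3 -m handwheel '[{"tx":-10,"ty":4,"tz":25,"wx":0.4,"wy":0,"wz":0,"gripper":1},{"tx":-10,"ty":4,"tz":25,"wx":0,"wy":0,"wz":0,"gripper":1},{"tx":-8,"ty":3.5,"tz":24,"wx":0,"wy":0,"wz":0,"gripper":1},{"tx":0,"ty":0,"tz":0,"wx":0,"wy":0,"wz":0,"gripper":1},{"tx":0,"ty":0,"tz":0,"wx":0,"wy":0,"wz":0,"gripper":1}]' && python3 - <<'E'
from h import *
delta(G,tool(-18,20)); print(bot.state()['joints'])
s=grab('scene');t=grab('top')
a=[cv2.resize(c['img'][v-45:v+45,u-45:u+45,::-1],(400,400),interpolation=cv2.INTER_CUBIC) for c,u,v in((s,465,225),(t,165,235))]
cv2.imwrite('pics/pre.png',np.clip(np.hstack(a)*1.5,0,255).astype(np.uint8))
E
```

```text
t: 3.3
eef_pos: [0.5611, 0.2171, 0.1793]
ee_rot: [0.156, 0.972, 0.027, -0.174]
ft_force: [0.5, -0.3, -0.3]
grip_width: 0.0857
grip_force: 0.0
turn [-0.04 -0.34 -0.21] shift old axes [ 8.8  0.4 47.7] new axes [ 9.1  0.4 47.6]
[0.15189098 0.65718199 0.47714681 1.71083203 0.15626413 0.44427083]
```

View pics/pre.png

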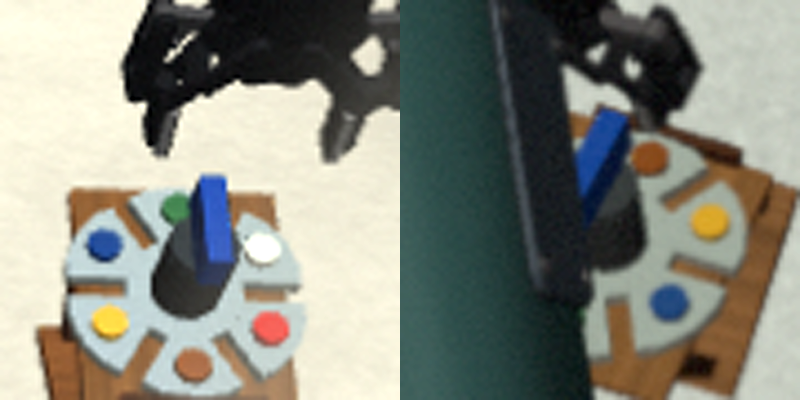

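The crop shows the open fingertips at (160,140) and (335,150), either side of the bar at (213,230). Joint 4 has room here, so I add most of the remaining tilt.

```bash
python3 -m handwheel '[{"tx":0,"ty":0,"tz":0,"wx":0,"wy":5,"wz":-0.2,"gripper":1},{"tx":0,"ty":0,"tz":0,"wx":0,"wy":4.5,"wz":0,"gripper":1},{"tx":0,"ty":0,"tz":0,"wx":0,"wy":0,"wz":0,"gripper":1},{"tx":0,"ty":0,"tz":0,"wx":0,"wy":0,"wz":0,"gripper":1}]' && python3 - <<'E'
from h import *
delta(G,tool(-18,30)); print(bot.state()['joints'])
E
```

```text
t: 3.8
eef_pos: [0.5618, 0.217, 0.1787]
ee_rot: [0.151, 0.955, 0.04, -0.252]
ft_force: [-0.4, -0.1, 0.1]
grip_width: 0.0854
grip_force: 0.0
turn [ 0.02  0.39 -0.01] shift old axes [ 1.9  0.2 48.4] new axes [ 1.5  0.2 48.4]
[0.12296382 0.79249125 0.67137554 1.92507755 0.21110949 0.38615343]
```

```bash
python3 -m handwheel '[{"tx":1,"ty":0,"tz":16,"wx":0,"wy":0.4,"wz":0,"gripper":1},{"tx":0.5,"ty":0,"tz":16,"wx":0,"wy":0,"wz":0,"gripper":1},{"tx":0,"ty":0,"tz":16,"wx":0,"wy":0,"wz":0,"gripper":1},{"tx":0,"ty":0,"tz":0,"wx":0,"wy":0,"wz":0,"gripper":1}]' && python3 -c "
from h import *
delta(G,tool(-18,30))" && python3 -m handwheel '[{"tx":0,"ty":0,"tz":0,"wx":0,"wy":0,"wz":0,"gripper":0},{"tx":0,"ty":0,"tz":0,"wx":0,"wy":0,"wz":0,"gripper":0},{"tx":0,"ty":0,"tz":0,"wx":0,"wy":0,"wz":0,"gripper":0},{"tx":0,"ty":0,"tz":0,"wx":0,"wy":0,"wz":0,"gripper":0},{"tx":0,"ty":0,"tz":0,"wx":0,"wy":0,"wz":0,"gripper":0},{"tx":0,"ty":0,"tz":0,"wx":0,"wy":0,"wz":0,"gripper":0},{"tx":0,"ty":0,"tz":0,"wx":0,"wy":0,"wz":0,"gripper":0},{"tx":0,"ty":0,"tz":0,"wx":0,"wy":0,"wz":0,"gripper":0},{"tx":0,"ty":0,"tz":0,"wx":0,"wy":0,"wz":0,"gripper":0},{"tx":0,"ty":0,"tz":0,"wx":0,"wy":0,"wz":0,"gripper":0}]' 80 && python3 -c "
from h import *
delta(G,tool(-18,30))"
```

```text
t: 4.2
eef_pos: [0.5356, 0.2255, 0.1385]
ee_rot: [0.151, 0.954, 0.04, -0.256]
ft_force: [-0.5, -0.4, -0.4]
grip_width: 0.0853
grip_force: 0.0
turn [-0.03 -0.06  0.06] shift old axes [-2.2  0.2 -0.2] new axes [-2.2  0.2 -0.2]
t: 5.2
eef_pos: [0.5369, 0.225, 0.1379]
ee_rot: [0.151, 0.954, 0.041, -0.257]
ft_force: [0.5, -0.9, 0.3]
grip_width: 0.0004
grip_force: 0.0
turn [-0.   -0.17 -0.  ] shift old axes [-0.7  0.3 -0. ] new axes [-0.7  0.3 -0. ]
```

Shut without holding anything; look.

```bash
python3 - <<'E'
from h import *
s=grab('scene');t=grab('top')
a=[cv2.resize(c['img'][v-45:v+45,u-45:u+45,::-1],(400,400),interpolation=cv2.INTER_CUBIC) for c,u,v in((s,465,225),(t,165,235))]
cv2.imwrite('pics/shut.png',np.clip(np.hstack(a)*1.5,0,255).astype(np.uint8))
B=car(-18,30)
for c in(s,t):
    px,P=cloud(c); rgb=c['img'][px[:,1],px[:,0]].astype(int)
    b=(rgb[:,2]>1.8*rgb[:,0])&(rgb[:,2]>1.5*rgb[:,1])&(rgb[:,2]>40)&(abs(P[:,0]-.55)<.1)&(abs(P[:,1]-.22)<.06)&(P[:,2]>.12)
    if b.sum(): print(b.sum(),np.percentile(P[b]@B,[2,98],axis=0).round(4))
st=bot.state();print(st['eef_pos']@B)
E
```

```text
72 [[0.3108 0.3719 0.3469]
 [0.3449 0.3874 0.3684]]
[0.31299815 0.37989999 0.33996198]
```

View pics/shut.png

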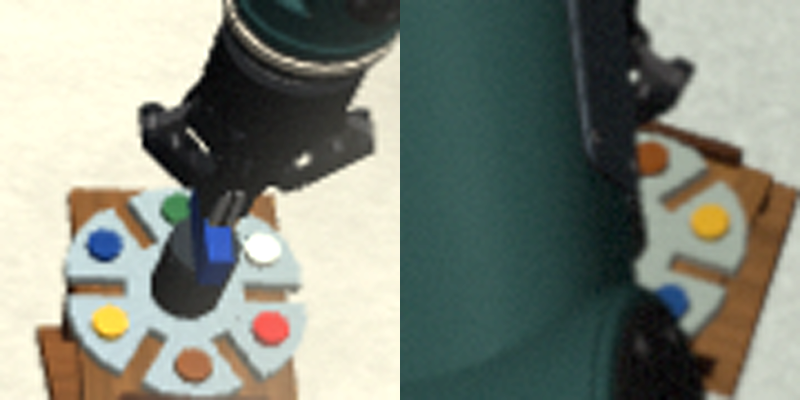

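The shut fingers sit to the right of the bar, at crop (225,210) against the bar's end face at (220,245). So the gripper is really off from what the state reports or from my estimate. I check by projecting the reported TCP into the images and locating the fingers in the depth map.

```bash
cat >> h.py <<'E'
def proj(c,P):
    E=np.linalg.inv(np.array(c['extrinsics'])); P=np.atleast_2d(P)@E[:3,:3].T+E[:3,3]
    return cv2.projectPoints(P,np.zeros(3),np.zeros(3),K(c),np.array(c['dist'],float))[0].reshape(-1,2)
E
python3 - <<'E'
from h import *
s=load('scene');st=bot.state(); R=Rn.from_quat(st['ee_rot']).as_matrix(); p=st['eef_pos']
print('tcp px now',proj(s,[p,p-R[:,2]*.03,p-R[:,2]*.073]), 'pre',proj(s,[[.5611,.2171,.1793]]))
px,P=cloud(s); L=(P-p)@R   # tool frame
near=(abs(L[:,0])<.06)&(abs(L[:,1])<.07)&(L[:,2]>-.13)&(L[:,2]<.02)
rgb=s['img'][px[:,1],px[:,0]].astype(int); g=near&(rgb.max(1)<70)&(rgb.max(1)-rgb.min(1)<25)
for z0 in np.arange(-.12,.02,.01):
    m=g&(L[:,2]>=z0)&(L[:,2]<z0+.01)
    if m.sum()>3: print(round(z0,3),m.sum(),'x',np.percentile(L[m,0],[5,95]).round(3),'y',np.percentile(L[m,1],[5,50,95]).round(3))
bl=near&(rgb[:,2]>1.8*rgb[:,0])&(rgb[:,2]>40); print('blue',np.percentile(L[bl],[5,50,95],axis=0).round(3))
E
```

```text
tcp px now [[465.77801677 233.03695353]
 [468.4575676  227.11157636]
 [472.52687729 218.1203631 ]] pre [[470.21124527 223.71301073]]
-0.12 125 x [-0.018  0.   ] y [-0.059 -0.008  0.054]
-0.11 78 x [-0.018 -0.005] y [-0.048  0.006  0.048]
-0.1 76 x [-0.018  0.002] y [-0.043 -0.     0.041]
-0.09 95 x [-0.014  0.008] y [-0.032 -0.015  0.034]
-0.08 50 x [-0.014  0.004] y [-0.025  0.003  0.028]
-0.07 17 x [-0.012 -0.004] y [-0.015 -0.001  0.007]
-0.06 26 x [-0.012 -0.005] y [-0.013 -0.002  0.011]
-0.05 29 x [-0.013  0.003] y [-0.013 -0.005  0.012]
-0.04 12 x [-0.013 -0.006] y [-0.009 -0.002  0.009]
-0.03 4 x [-0.028  0.012] y [-0.008 -0.008 -0.007]
-0.02 21 x [-0.03   0.014] y [-0.008 -0.007  0.005]
-0.01 27 x [-0.032  0.018] y [-0.008 -0.007  0.006]
-0.0 64 x [-0.02   0.012] y [-0.019 -0.011  0.017]
0.01 29 x [-0.022 -0.001] y [-0.02  -0.014  0.017]
blue [[-0.031 -0.008 -0.027]
 [-0.018 -0.003 -0.024]
 [-0.002  0.006 -0.006]]
```

Laterally the fingers are centred. But they're visible only down to about 30 mm short of the reported TCP, so they seem to have closed just above the bar. I back off and measure the shut fingertips in free view.

```bash
python3 -m handwheel '[{"tx":0,"ty":0,"tz":-30,"wx":0,"wy":0,"wz":0,"gripper":0},{"tx":0,"ty":0,"tz":-30,"wx":0,"wy":0,"wz":0,"gripper":0},{"tx":0,"ty":0,"tz":0,"wx":0,"wy":0,"wz":0,"gripper":0},{"tx":0,"ty":0,"tz":0,"wx":0,"wy":0,"wz":0,"gripper":0}]' && python3 - <<'E'
from h import *
s=grab('scene');st=bot.state(); R=Rn.from_quat(st['ee_rot']).as_matrix(); p=st['eef_pos']
tp=proj(s,[p])[0]; u,v=int(tp[0]),int(tp[1])-15; im=cv2.resize(s['img'][v-40:v+40,u-40:u+40,::-1],(560,560),interpolation=cv2.INTER_CUBIC)
im=np.clip(im*1.5,0,255).astype(np.uint8); cv2.circle(im,(int((tp[0]-u+40.5)*7),int((tp[1]-v+40.5)*7)),5,(0,0,255),1)
cv2.imwrite('pics/free.png',im)
px,P=cloud(s); L=(P-p)@R
rgb=s['img'][px[:,1],px[:,0]].astype(int); g=(abs(L[:,0])<.03)&(abs(L[:,1])<.02)&(L[:,2]>-.1)&(L[:,2]<.02)&(rgb.max(1)<90)&(rgb.max(1)-rgb.min(1)<25)
for z0 in np.arange(-.1,.02,.005):
    m=g&(L[:,2]>=z0)&(L[:,2]<z0+.005)
    if m.sum()>1: print(round(z0,3),m.sum(),L[m].mean(0).round(4))
E
```

```text
t: 5.7
eef_pos: [0.5659, 0.2157, 0.1894]
ee_rot: [0.151, 0.954, 0.041, -0.257]
ft_force: [-0.7, 0.7, -0.5]
grip_width: 0.0
grip_force: 0.0
-0.1 20 [-0.0157 -0.0015 -0.0979]
-0.095 9 [-0.0129  0.003  -0.0925]
-0.09 8 [-0.0111 -0.0032 -0.0868]
-0.085 31 [-0.0069 -0.0069 -0.082 ]
-0.08 25 [-0.0081 -0.0006 -0.0773]
-0.075 15 [-0.0106  0.0002 -0.0728]
-0.07 11 [-0.0098 -0.0024 -0.0677]
-0.065 13 [-0.0092 -0.0044 -0.0624]
-0.06 15 [-0.0093  0.0007 -0.0574]
-0.055 16 [-0.0087 -0.0045 -0.0522]
-0.05 14 [-0.0086 -0.0011 -0.0479]
-0.045 20 [-0.0071 -0.005  -0.0423]
-0.04 10 [-0.0113  0.0016 -0.0372]
-0.035 7 [-0.0091 -0.0016 -0.0331]
```

View pics/free.png

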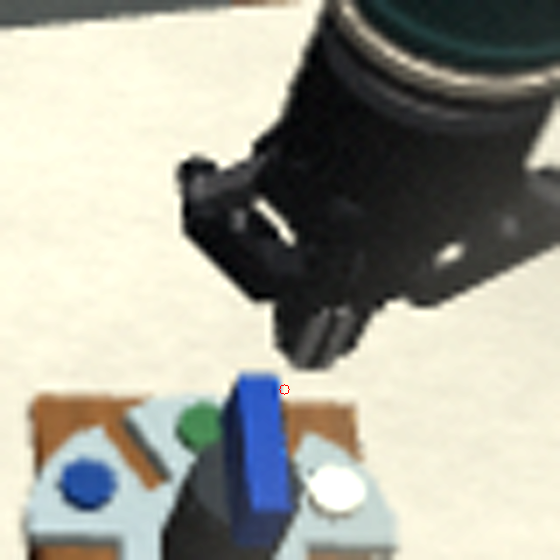

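The picture shows the shut fingertips at about (318,365), while the reported TCP projects to the circle at (284,389). The real fingertips lie about 31 mm short of the reported TCP along the tool axis. I check the lateral offset once, with no colour mask, and then use this correction.

```bash
python3 - <<'E'
from h import *
s=load('scene');st=bot.state(); R=Rn.from_quat(st['ee_rot']).as_matrix(); p=st['eef_pos']
px,P=cloud(s); L=(P-p)@R
for lo,hi in((-.07,-.055),(-.055,-.045),(-.045,-.035),(-.035,-.025),(-.025,-.015)):
    m=(abs(L[:,0])<.025)&(abs(L[:,1])<.03)&(L[:,2]>lo)&(L[:,2]<hi)
    if m.sum()>2: print(lo,m.sum(),'x',np.percentile(L[m,0],[5,50,95]).round(4),'y',np.percentile(L[m,1],[2,50,98]).round(4),'zmax',L[m,2].max())
print(p@car(-18,30))
E
```

```text
-0.07 40 x [-0.0124 -0.01   -0.0055] y [-0.0144 -0.0007  0.0145] zmax -0.05513936153528077
-0.055 30 x [-0.0129 -0.0095 -0.0008] y [-0.0135 -0.0037  0.0118] zmax -0.045218075773703674
-0.045 30 x [-0.0131 -0.0091  0.0005] y [-0.0134 -0.0043  0.0123] zmax -0.03529488846109612
-0.035 9 x [-0.0115 -0.0103 -0.0058] y [-0.0088 -0.0039  0.0105] zmax -0.027462802243611778
[0.31337328 0.37989451 0.39926773]
```

```bash
python3 -m handwheel '[{"tx":0,"ty":0,"tz":0,"wx":0,"wy":0,"wz":0,"gripper":1},{"tx":0,"ty":0,"tz":0,"wx":0,"wy":0,"wz":0,"gripper":1},{"tx":0,"ty":0,"tz":0,"wx":0,"wy":0,"wz":0,"gripper":1},{"tx":0,"ty":0,"tz":0,"wx":0,"wy":0,"wz":0,"gripper":1},{"tx":0,"ty":0,"tz":0,"wx":0,"wy":0,"wz":0,"gripper":1},{"tx":0,"ty":0,"tz":0,"wx":0,"wy":0,"wz":0,"gripper":1},{"tx":0,"ty":0,"tz":0,"wx":0,"wy":0,"wz":0,"gripper":1},{"tx":0,"ty":0,"tz":0,"wx":0,"wy":0,"wz":0,"gripper":1}]' && python3 -m handwheel '[{"tx":0,"ty":0,"tz":20,"wx":0,"wy":0,"wz":0,"gripper":1},{"tx":0,"ty":0,"tz":20,"wx":0,"wy":0,"wz":0,"gripper":1},{"tx":0,"ty":0,"tz":20,"wx":0,"wy":0,"wz":0,"gripper":1},{"tx":0,"ty":0,"tz":14,"wx":0,"wy":0,"wz":0,"gripper":1},{"tx":0,"ty":0,"tz":14,"wx":0,"wy":0,"wz":0,"gripper":1},{"tx":0,"ty":0,"tz":0,"wx":0,"wy":0,"wz":0,"gripper":1},{"tx":0,"ty":0,"tz":0,"wx":0,"wy":0,"wz":0,"gripper":1}]' && python3 -m handwheel '[{"tx":0,"ty":0,"tz":0,"wx":0,"wy":0,"wz":0,"gripper":0},{"tx":0,"ty":0,"tz":0,"wx":0,"wy":0,"wz":0,"gripper":0},{"tx":0,"ty":0,"tz":0,"wx":0,"wy":0,"wz":0,"gripper":0},{"tx":0,"ty":0,"tz":0,"wx":0,"wy":0,"wz":0,"gripper":0},{"tx":0,"ty":0,"tz":0,"wx":0,"wy":0,"wz":0,"gripper":0},{"tx":0,"ty":0,"tz":0,"wx":0,"wy":0,"wz":0,"gripper":0},{"tx":0,"ty":0,"tz":0,"wx":0,"wy":0,"wz":0,"gripper":0},{"tx":0,"ty":0,"tz":0,"wx":0,"wy":0,"wz":0,"gripper":0},{"tx":0,"ty":0,"tz":0,"wx":0,"wy":0,"wz":0,"gripper":0},{"tx":0,"ty":0,"tz":0,"wx":0,"wy":0,"wz":0,"gripper":0}]' 80; python3 -c "
from h import *
s=bot.state();print(s['eef_pos']@car(-18,30),s['torque'],s['joints'])"
```

```text
t: 6.55
eef_pos: [0.5656, 0.2157, 0.1898]
ee_rot: [0.151, 0.954, 0.041, -0.257]
ft_force: [-0.0, 0.1, 0.2]
grip_width: 0.0857
grip_force: 0.0
t: 7.25
eef_pos: [0.5236, 0.2293, 0.1142]
ee_rot: [0.151, 0.954, 0.041, -0.257]
ft_force: [0.9, -0.1, 1.0]
grip_width: 0.0859
grip_force: 0.0
t: 8.25
eef_pos: [0.5237, 0.2294, 0.1139]
ee_rot: [0.151, 0.954, 0.041, -0.257]
ft_force: [3.4, -0.3, 5.8]
grip_width: 0.0148
grip_force: 79.4
[0.31299818 0.37998224 0.31228093] [-0.13938505 -0.32577195 -0.01683287] [0.1459753  0.73918549 0.38060842 1.69163203 0.22510899 0.40491034]
```

Gripped (14.8 mm, 79 N). Lift along the normal, then level out while rising.

```bash
python3 -m handwheel '[{"tx":0,"ty":0,"tz":-10,"wx":0,"wy":0,"wz":0,"gripper":0},{"tx":0,"ty":0,"tz":-20,"wx":0,"wy":0,"wz":0,"gripper":0},{"tx":0,"ty":0,"tz":-20,"wx":0,"wy":0,"wz":0,"gripper":0},{"tx":0,"ty":0,"tz":-20,"wx":0,"wy":0,"wz":0,"gripper":0},{"tx":0,"ty":0,"tz":-20,"wx":0,"wy":-4,"wz":0,"gripper":0},{"tx":0,"ty":0,"tz":-20,"wx":0,"wy":-5,"wz":0,"gripper":0},{"tx":0,"ty":0,"tz":-20,"wx":0,"wy":-5,"wz":0,"gripper":0},{"tx":0,"ty":0,"tz":-20,"wx":0,"wy":-5,"wz":0,"gripper":0},{"tx":0,"ty":0,"tz":-20,"wx":0,"wy":-5,"wz":0,"gripper":0},{"tx":0,"ty":0,"tz":0,"wx":0,"wy":-5,"wz":0,"gripper":0},{"tx":0,"ty":0,"tz":0,"wx":0,"wy":0,"wz":0,"gripper":0},{"tx":0,"ty":0,"tz":0,"wx":0,"wy":0,"wz":0,"gripper":0},{"tx":0,"ty":0,"tz":0,"wx":0,"wy":0,"wz":0,"gripper":0}]'; python3 - <<'E'
from h import *
Z=np.array([0,0,1.]); delta(SEAT+Z*(.071-.029+.10),tool(3.6,0)); print(bot.state()['joints'])
s=grab('scene')
cv2.imwrite('pics/lift.png',np.clip(cv2.resize(s['img'][60:300,300:620,::-1],(800,600),interpolation=cv2.INTER_CUBIC)*1.3,0,255).astype(np.uint8))
E
```

```text
t: 9.55
eef_pos: [0.591, 0.2073, 0.2659]
ee_rot: [0.157, 0.988, 0.001, -0.012]
ft_force: [1.2, -0.2, -4.2]
grip_width: 0.0142
grip_force: 78.6
turn [  0.2   -1.35 -21.62] shift old axes [-110.6 -413.5   61.7] new axes [  51.  -424.6   63.9]
[0.20184815 0.46094787 0.422068   1.55294299 0.01085242 0.51628473]
```

View pics/lift.png

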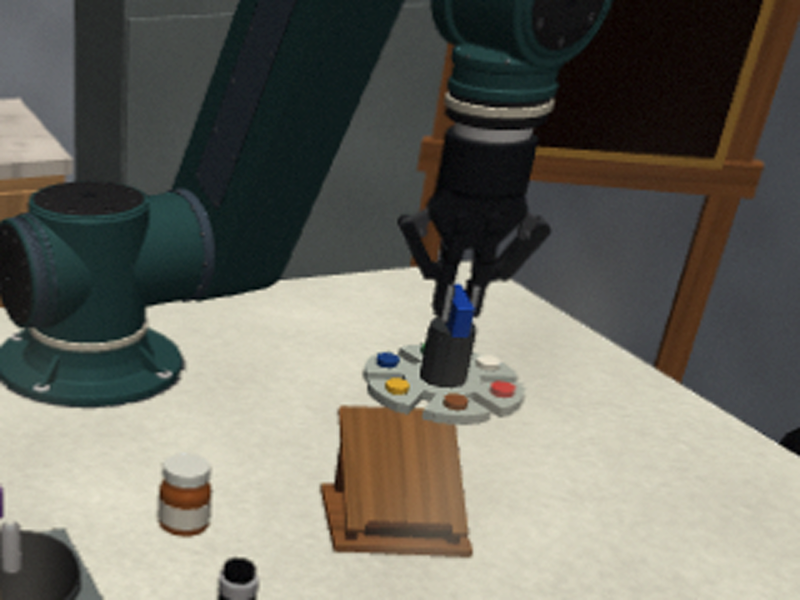

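The view shows the carousel held level above the rest, with its hub at crop (450,350) and the rest empty at (400,470). Turn 21.6° and carry it over to the stage.

```bash
python3 -m handwheel '[{"tx":0,"ty":0,"tz":0,"wx":0,"wy":-0.7,"wz":-7.2,"gripper":0},{"tx":0,"ty":0,"tz":0,"wx":0,"wy":-0.7,"wz":-7.2,"gripper":0},{"tx":0,"ty":0,"tz":0,"wx":0.2,"wy":0,"wz":-7.2,"gripper":0},{"tx":4,"ty":-20,"tz":0,"wx":0,"wy":0,"wz":0,"gripper":0},{"tx":4,"ty":-32,"tz":0,"wx":0,"wy":0,"wz":0,"gripper":0},{"tx":4,"ty":-32,"tz":0,"wx":0,"wy":0,"wz":0,"gripper":0},{"tx":4,"ty":-32,"tz":0,"wx":0,"wy":0,"wz":0,"gripper":0},{"tx":4,"ty":-32,"tz":0,"wx":0,"wy":0,"wz":0,"gripper":0},{"tx":4,"ty":-32,"tz":0,"wx":0,"wy":0,"wz":0,"gripper":0},{"tx":4,"ty":-32,"tz":0,"wx":0,"wy":0,"wz":0,"gripper":0},{"tx":4,"ty":-32,"tz":0,"wx":0,"wy":0,"wz":0,"gripper":0},{"tx":4,"ty":-32,"tz":0,"wx":0,"wy":0,"wz":0,"gripper":0},{"tx":4,"ty":-32,"tz":0,"wx":0,"wy":0,"wz":0,"gripper":0},{"tx":4,"ty":-32,"tz":0,"wx":0,"wy":0,"wz":0,"gripper":0},{"tx":4,"ty":-32,"tz":0,"wx":0,"wy":0,"wz":0,"gripper":0},{"tx":3,"ty":-32,"tz":0,"wx":0,"wy":0,"wz":0,"gripper":0},{"tx":0,"ty":-20,"tz":0,"wx":0,"wy":0,"wz":0,"gripper":0},{"tx":0,"ty":0,"tz":0,"wx":0,"wy":0,"wz":0,"gripper":0},{"tx":0,"ty":0,"tz":0,"wx":0,"wy":0,"wz":0,"gripper":0},{"tx":0,"ty":0,"tz":0,"wx":0,"wy":0,"wz":0,"gripper":0}]'; python3 - <<'E'
from h import *
Z=np.array([0,0,1.]); delta(SEAT+Z*(.071-.029+.10),tool(3.6,0))
s=grab('scene');t=grab('top'); p=bot.state()['eef_pos']
cv2.imwrite('pics/over.png',np.clip(cv2.resize(s['img'][170:350,220:400,::-1],(600,600),interpolation=cv2.INTER_CUBIC)*1.3,0,255).astype(np.uint8))
# disc top face: plane fit and circle from scene cloud
px,P=cloud(s); rgb=s['img'][px[:,1],px[:,0]].astype(int)
n=(np.hypot(P[:,0]-p[0],P[:,1]-p[1])<.085)&(abs(P[:,2]-(p[2]-.032))<.02)
light=n&(rgb.min(1)>100)&(rgb.max(1)-rgb.min(1)<40)
Q=P[light]; z0=np.median(Q[:,2]); Q=Q[abs(Q[:,2]-z0)<.006]
for _ in range(3):
    V=np.linalg.svd(Q-Q.mean(0))[2][2]; V*=np.sign(V[2]); Q=Q[abs((Q-Q.mean(0))@V)<.003]
print('plane',len(Q),z0,V,'tilt',np.degrees(np.arccos(V[2])),'p',p)
print('x',np.percentile(Q[:,0],[1,99]),'y',np.percentile(Q[:,1],[1,99]))
print(cv2.minEnclosingCircle(Q[:,:2].astype(np.float32)))
E
```

```text
t: 11.6
eef_pos: [0.5666, -0.2181, 0.2674]
ee_rot: [-0.032, 0.999, -0.001, 0.002]
ft_force: [0.4, 1.0, -4.9]
grip_width: 0.0142
grip_force: 79.1
turn [-0.08  0.23  0.04] shift old axes [ 0.2 -1.5 65.4] new axes [-0.1 -1.6 65.4]
plane 651 0.23401478145963606 [-7.85818429e-03  2.35562100e-04  9.99969096e-01] tilt 0.45044768240877375 p [ 0.56661769 -0.21795567  0.26768644]
x [0.50302535 0.641272  ] y [-0.28676815 -0.1469707 ]
((0.5681924223899841, -0.2173948734998703), 0.0760982483625412)
```

View pics/over.png

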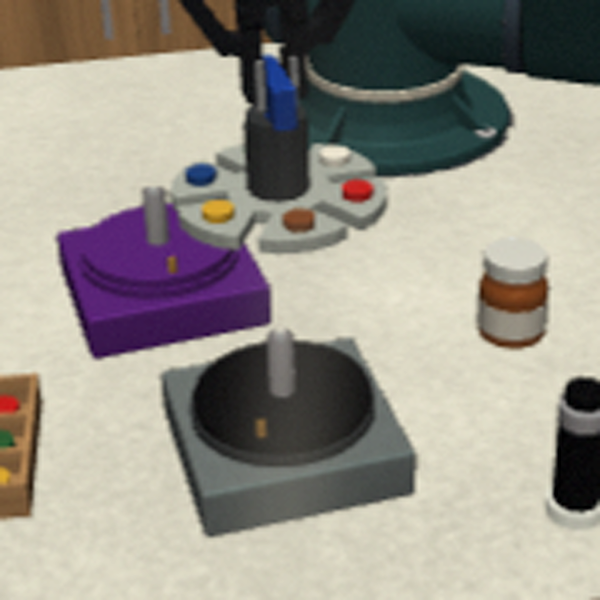

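The view shows the carousel level above the stage with its hub at (278,165), a slot facing the camera at (250,240) just above the brass pin at (262,428), and the spindle tip at (281,335). One joint measurement of spindle, disc, pin and slots from this same camera follows.

```bash
python3 - <<'E'
from h import *
s=load('scene'); p=bot.state()['eef_pos']
img=s['img'].astype(int); g=img.sum(2)
m=np.zeros(g.shape,np.uint8); m[265:312,272:336]=((g<185)[265:312,272:336])*255
m=cv2.morphologyEx(m,cv2.MORPH_CLOSE,np.ones((9,9)))
k=max(cv2.findContours(m,cv2.RETR_EXTERNAL,cv2.CHAIN_APPROX_NONE)[0],key=cv2.contourArea)
w=on_plane(s,k.reshape(-1,2),.06)[:,:2]; print('disc scene: x',w[:,0].min(),w[:,0].max(),'y',w[:,1].min(),w[:,1].max(),cv2.minEnclosingCircle(w.astype(np.float32)))
px,P=cloud(s); n=(np.hypot(P[:,0]-.567,P[:,1]+.22)<.03)
for a,b in((.07,.08),(.08,.09),(.09,.105),(.105,.112)):
    q=P[n&(P[:,2]>a)&(P[:,2]<b)]; print('spindle',a,len(q),np.percentile(q,[5,50,95],axis=0)[:,:2].round(4).tolist())
# slots: pixels on plane of disc top
c=np.array([.5682,-.2174]); zt=.234
out=[]
for r in(.05,.056,.062,.068):
    an=np.arange(-90,91,1.); q=np.c_[c[0]+r*np.cos(np.radians(an)),c[1]+r*np.sin(np.radians(an)),np.full(len(an),zt)]
    uv=proj(s,q).astype(np.float32); v=cv2.remap(g.astype(np.float32),uv[:,0].copy(),uv[:,1].copy(),cv2.INTER_LINEAR).ravel()
    z=cv2.remap(s['z_map'],uv[:,0].copy(),uv[:,1].copy(),cv2.INTER_NEAREST).ravel(); E=np.linalg.inv(s['extrinsics']); zz=(q@E[:3,:3].T+E[:3,3])[:,2]
    print(r,'beyond',an[(z-zz)>.012].astype(int).tolist())
E
```

```text
disc scene: x 0.4478081329395843 0.6775374023224079 y -0.3060983811008608 -0.15378853986480387 ((0.5626727342605591, -0.22807341814041138), 0.12920790910720825)
spindle 0.07 26 [[0.5688, -0.2288], [0.5746, -0.2213], [0.5764, -0.212]]
spindle 0.08 23 [[0.5689, -0.2285], [0.5749, -0.2221], [0.577, -0.2118]]
spindle 0.09 40 [[0.5702, -0.2283], [0.5748, -0.2216], [0.5776, -0.2111]]
spindle 0.105 26 [[0.5653, -0.228], [0.5734, -0.2202], [0.5776, -0.2104]]
0.05 beyond [-30, -29, -28, -27, -26, -25, -24, -23, -22, -21, -20, -19, -18, 28, 29, 30, 31, 32]
0.056 beyond [-79, -28, -27, -26, -25, -24, -23, -22, -21, -20, -19, 27, 28, 29, 30, 31, 32, 33, 87, 88, 89, 90]
0.062 beyond [-83, -82, -28, -27, -26, -25, -24, -23, -22, -21, 28, 29, 30, 31, 32, 33, 86, 87]
0.068 beyond [-80, -28, -27, -26, -25, -24, -23, -22, 29, 30, 31, 32, 33, 89, 90]
```

```bash
python3 -m handwheel '[{"tx":0.5,"ty":-2.5,"tz":0,"wx":0,"wy":0.2,"wz":0,"gripper":0},{"tx":0,"ty":0,"tz":20,"wx":0,"wy":0,"wz":0,"gripper":0},{"tx":0,"ty":0,"tz":25,"wx":0,"wy":0,"wz":0,"gripper":0},{"tx":0,"ty":0,"tz":25,"wx":0,"wy":0,"wz":0,"gripper":0},{"tx":0,"ty":0,"tz":20,"wx":0,"wy":0,"wz":0,"gripper":0},{"tx":0,"ty":0,"tz":10,"wx":0,"wy":0,"wz":0,"gripper":0},{"tx":0,"ty":0,"tz":0,"wx":0,"wy":0,"wz":0,"gripper":0},{"tx":0,"ty":0,"tz":0,"wx":0,"wy":0,"wz":0,"gripper":0}]'; python3 -m handwheel '[{"tx":0,"ty":0,"tz":5,"wx":0,"wy":0,"wz":0,"gripper":0},{"tx":0,"ty":0,"tz":5,"wx":0,"wy":0,"wz":0,"gripper":0},{"tx":0,"ty":0,"tz":5,"wx":0,"wy":0,"wz":0,"gripper":0},{"tx":0,"ty":0,"tz":5,"wx":0,"wy":0,"wz":0,"gripper":0},{"tx":0,"ty":0,"tz":0,"wx":0,"wy":0,"wz":0,"gripper":0}]'
```

```text
t: 12.5
eef_pos: [0.5666, -0.2216, 0.1685]
ee_rot: [-0.031, 1.0, -0.001, 0.001]
ft_force: [-0.1, -0.3, -3.7]
grip_width: 0.0145
grip_force: 79.1
t: 13.0
eef_pos: [0.5658, -0.2214, 0.1468]
ee_rot: [-0.031, 1.0, -0.001, -0.0]
ft_force: [-0.3, 1.0, -4.8]
grip_width: 0.0146
grip_force: 79.1
```

The spindle has entered the bore with no side force. Continue down to just above the pin, then slowly.

```bash
python3 -m handwheel '[{"tx":0,"ty":0,"tz":6,"wx":0,"wy":0,"wz":0,"gripper":0},{"tx":0,"ty":0,"tz":6,"wx":0,"wy":0,"wz":0,"gripper":0},{"tx":0,"ty":0,"tz":6,"wx":0,"wy":0,"wz":0,"gripper":0},{"tx":0,"ty":0,"tz":6,"wx":0,"wy":0,"wz":0,"gripper":0},{"tx":0,"ty":0,"tz":0,"wx":0,"wy":0,"wz":0,"gripper":0}]'; python3 -m handwheel '[{"tx":0,"ty":0,"tz":2,"wx":0,"wy":0,"wz":0,"gripper":0},{"tx":0,"ty":0,"tz":2,"wx":0,"wy":0,"wz":0,"gripper":0},{"tx":0,"ty":0,"tz":2,"wx":0,"wy":0,"wz":0,"gripper":0},{"tx":0,"ty":0,"tz":2,"wx":0,"wy":0,"wz":0,"gripper":0},{"tx":0,"ty":0,"tz":0,"wx":0,"wy":0,"wz":0,"gripper":0}]'
```

```text
t: 13.5
eef_pos: [0.5659, -0.2215, 0.1226]
ee_rot: [-0.031, 1.0, -0.001, 0.0]
ft_force: [-1.9, 0.7, -5.9]
grip_width: 0.0148
grip_force: 79.0
t: 14.0
eef_pos: [0.5661, -0.2216, 0.1153]
ee_rot: [-0.031, 1.0, -0.001, 0.0]
ft_force: [-3.5, 2.2, -6.3]
grip_width: 0.0142
grip_force: 78.8
```

```bash
python3 -m handwheel '[{"tx":0,"ty":0,"tz":2,"wx":0,"wy":0,"wz":0,"gripper":0},{"tx":0,"ty":0,"tz":2,"wx":0,"wy":0,"wz":0,"gripper":0},{"tx":0,"ty":0,"tz":2,"wx":0,"wy":0,"wz":0,"gripper":0},{"tx":0,"ty":0,"tz":0,"wx":0,"wy":0,"wz":0,"gripper":0}]'; python3 -m handwheel '[{"tx":0,"ty":0,"tz":2,"wx":0,"wy":0,"wz":0,"gripper":0},{"tx":0,"ty":0,"tz":2,"wx":0,"wy":0,"wz":0,"gripper":0},{"tx":0,"ty":0,"tz":0,"wx":0,"wy":0,"wz":0,"gripper":0}]'
```

```text
t: 14.4
eef_pos: [0.5661, -0.2216, 0.1093]
ee_rot: [-0.031, 1.0, -0.001, 0.0]
ft_force: [-3.9, 1.9, -7.2]
grip_width: 0.0148
grip_force: 78.8
t: 14.7
eef_pos: [0.5661, -0.2216, 0.1054]
ee_rot: [-0.031, 1.0, -0.001, 0.0]
ft_force: [-4.0, 2.4, -7.0]
grip_width: 0.0146
grip_force: 78.9
```

Underside is about 2 mm above home. Lower in 1 mm steps until the force turns.

```bash
python3 -m handwheel '[{"tx":0,"ty":0,"tz":1,"wx":0,"wy":0,"wz":0,"gripper":0},{"tx":0,"ty":0,"tz":1,"wx":0,"wy":0,"wz":0,"gripper":0},{"tx":0,"ty":0,"tz":0,"wx":0,"wy":0,"wz":0,"gripper":0}]'; python3 -m handwheel '[{"tx":0,"ty":0,"tz":1,"wx":0,"wy":0,"wz":0,"gripper":0},{"tx":0,"ty":0,"tz":0,"wx":0,"wy":0,"wz":0,"gripper":0}]'; python3 -m handwheel '[{"tx":0,"ty":0,"tz":1,"wx":0,"wy":0,"wz":0,"gripper":0},{"tx":0,"ty":0,"tz":0,"wx":0,"wy":0,"wz":0,"gripper":0}]'
```

```text
t: 15.0
eef_pos: [0.5662, -0.2217, 0.1045]
ee_rot: [-0.031, 1.0, -0.001, 0.001]
ft_force: [-9.0, 3.8, 8.2]
grip_width: 0.0144
grip_force: 80.9
t: 15.2
eef_pos: [0.5662, -0.2217, 0.1044]
ee_rot: [-0.031, 1.0, -0.001, 0.001]
ft_force: [-13.0, 6.7, 18.7]
grip_width: 0.0146
grip_force: 82.7
t: 15.4
eef_pos: [0.5663, -0.2217, 0.1044]
ee_rot: [-0.031, 1.0, -0.002, 0.002]
ft_force: [-16.4, 7.3, 31.6]
grip_width: 0.0143
grip_force: 84.5
```

It bottoms at 0.1044, where home was expected (0.1035). Unload, open and retreat.

```bash
python3 -m handwheel '[{"tx":0,"ty":0,"tz":-1,"wx":0,"wy":0,"wz":0,"gripper":0},{"tx":0,"ty":0,"tz":-1.5,"wx":0,"wy":0,"wz":0,"gripper":0},{"tx":0,"ty":0,"tz":0,"wx":0,"wy":0,"wz":0,"gripper":1},{"tx":0,"ty":0,"tz":0,"wx":0,"wy":0,"wz":0,"gripper":1},{"tx":0,"ty":0,"tz":0,"wx":0,"wy":0,"wz":0,"gripper":1},{"tx":0,"ty":0,"tz":0,"wx":0,"wy":0,"wz":0,"gripper":1},{"tx":0,"ty":0,"tz":0,"wx":0,"wy":0,"wz":0,"gripper":1},{"tx":0,"ty":0,"tz":0,"wx":0,"wy":0,"wz":0,"gripper":1},{"tx":0,"ty":0,"tz":0,"wx":0,"wy":0,"wz":0,"gripper":1}]' && python3 -m handwheel '[{"tx":0,"ty":0,"tz":-10,"wx":0,"wy":0,"wz":0,"gripper":1},{"tx":0,"ty":0,"tz":-20,"wx":0,"wy":0,"wz":0,"gripper":1},{"tx":0,"ty":0,"tz":-30,"wx":0,"wy":0,"wz":0,"gripper":1},{"tx":0,"ty":0,"tz":-40,"wx":0,"wy":0,"wz":0,"gripper":1},{"tx":0,"ty":0,"tz":-40,"wx":0,"wy":0,"wz":0,"gripper":1},{"tx":0,"ty":0,"tz":0,"wx":0,"wy":0,"wz":0,"gripper":1},{"tx":0,"ty":0,"tz":0,"wx":0,"wy":0,"wz":0,"gripper":1}]'; python3 - <<'E'
from h import *
s=grab('scene')
cv2.imwrite('pics/end.png',np.clip(cv2.resize(s['img'][190:350,200:420,::-1],(800,580),interpolation=cv2.INTER_CUBIC)*1.3,0,255).astype(np.uint8))
px,P=cloud(s); rgb=s['img'][px[:,1],px[:,0]].astype(int)
n=(np.hypot(P[:,0]-.567,P[:,1]+.22)<.078)&(P[:,2]>.063)&(P[:,2]<.1)&(rgb.min(1)>100)&(rgb.max(1)-rgb.min(1)<40)
Q=P[n]; z0=np.median(Q[:,2]); Q=Q[abs(Q[:,2]-z0)<.004]
V=np.linalg.svd(Q-Q.mean(0))[2][2]; print(len(Q),z0,V,cv2.minEnclosingCircle(Q[:,:2].astype(np.float32)))
E
```

```text
t: 16.3
eef_pos: [0.5663, -0.2217, 0.1041]
ee_rot: [-0.031, 1.0, -0.001, 0.001]
ft_force: [0.8, 0.0, -0.3]
grip_width: 0.0856
grip_force: 0.0
t: 17.0
eef_pos: [0.5665, -0.2216, 0.2453]
ee_rot: [-0.031, 1.0, -0.002, 0.001]
ft_force: [0.2, 0.8, -0.8]
grip_width: 0.0857
grip_force: 0.0
718 0.07099527882202888 [-1.79565417e-03 -7.59891130e-04  9.99998099e-01] ((0.5680986046791077, -0.22008340060710907), 0.0769103467464447)
```

View pics/end.png

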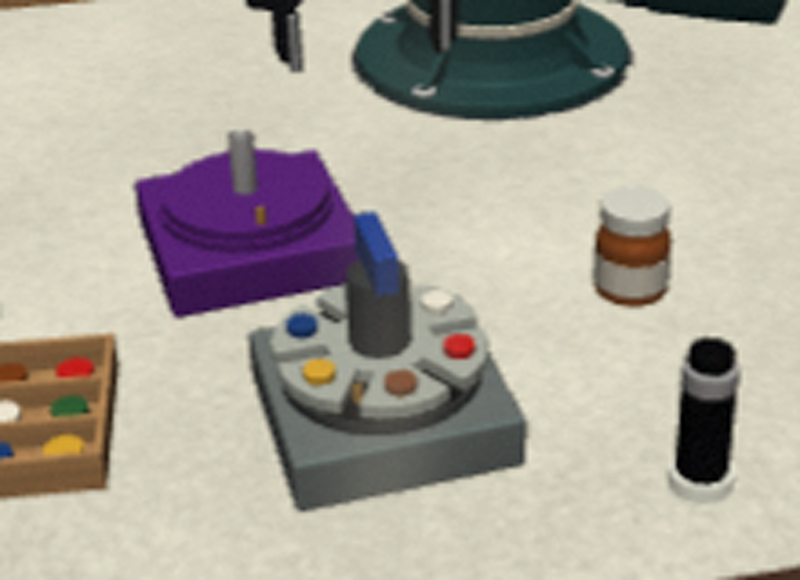

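The carousel lies flat, with its top face at 0.071 m (home is 0.070) and a tilt of 0.002 rad. The brass pin shows in the slot at (357,392), the gripper is clear, and the bystanders at (630,245), (708,415) and (60,415) look undisturbed. Handing in.

```bash
python3 -c "
from plant import bot
print(bot.close_job())"
```

```text
the job is handed in; nothing more can be done
None
```

The carousel sits flat on the grey stage's black disc with the brass pin in a slot, the gripper has let go and is clear, and the job is handed in; the verdict was not reported back.

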